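Close up the mill's control enclosure and lock its quarter-turn hatch

ROBOT

A 7-joint arm with a two-finger parallel gripper is mounted at the origin on the work surface. World frame = base frame: x ahead of the robot, y to its left, z up, the work surface at z = 0. Lengths are in m, angles in degrees, forces in N, time in s.
With the tool pointing down it reaches from about 0.35 to 0.775 m from the base axis. Payload 3.1 kg.
Tool frame: the origin (TCP) lies on the centre line of the jaws, within the pads' length; the fingertips stand 17 mm ahead of it and the grasp point (between the pads) lies 2 mm behind it (robot.tip_reach is the distance from the TCP to the fingertips, in m); z points along the fingers, y is the line along which they close (so a half turn about z gives the same grasp; the last joint's range is limited). The gripper opens to 85 mm and grips with 20 to 120 N. Pads are 22 mm wide; open, the fingers measure 114 mm over their backs; the gripper's body (76 mm by 85 mm) begins 54 mm behind the grasp point. The pads swing forward as they close: fully open they stand 13 mm farther back than shut.
Start: joints at [-68.279, 17.813, 0.802, 86.603, -0.252, 75.585, -1.558], TCP at [0.225, 0.502, 0.248] pointing down, gripper open.
Joint ranges: [-154.91, 154.91], [-16.99, 109.72], [-72.82, 74.43], [7.12, 147.25], [-82.49, 262.49], [11.32, 116.49], [-174.64, 174.64]. Speed limits (degrees/s): [159.86, 159.86, 180, 180, 180, 180, 180].

INTERFACE

Orientations are given as [roll, pitch, yaw] about the fixed x, y, z axes, in that order (R = Rz(yaw) Ry(pitch) Rx(roll)).
In Python, from station import robot, fingers, vision, workorder, recognise gives the robot as it stands. Calls block until the motion is done:
- robot.move_to(position, orientation): joint-space move of the TCP to a pose.
- robot.line_to(position, orientation=None, velocity=0.15, f_stop=None): straight line of the TCP; orientation=None keeps the orientation; velocity is the mean speed in m/s. With f_stop (N) it stops when the force on the tool has changed by that much, and returns True; else False.
- robot.move_j(angles): joint-space move.
- fingers.gripper_to(opening, force=None): opening from 0.0 (shut) to 1.0 (fully open); force is the grip in N (None keeps the last); returns when the fingers have stopped.
- robot.pause(seconds).
- robot.inverse_kinematics(position, orientation): joint angles nearest the present ones, or None.
- vision.grab_frame(name): name is "side" or "top" or "wrist"; returns the picture (420x560x3 uint8, red, green, blue); there is no depth.
- vision.calibration(name): a dict with "mtx" (3x3 intrinsics, pixels), "extrinsics" (4x4, takes a point from world to camera coordinates); the wrist camera has in their place "T_tool_cam" (4x4, takes a point from camera to tool coordinates, whose origin is the TCP and whose axes are the flange's). Camera axes: x right, y up, looking along -z (the intrinsics and any distortion apply to the point x, -y, -z); pixel columns grow to the right and rows downward; lengths in m; the calibration is good to about 2 mm. A picture is of the moment at which its call begins: read the wrist's pose just before it. calibration takes no time and is no camera call.
A pose or a line that the arm cannot do raises robot.PlanningError and nothing moves.
- workorder.close_job(): hands the job in; it is judged then, once.
Trained networks look in the newest picture that a camera, given by its name, has taken for a name from the list of things; names that differ only in an ending like _2 or _b are one class to them, and where a whole thing is asked for, a point or a joint stands for the part that bears it (a point fixed in the world has none). Each returns a list of dicts, best first, with "p" (0 to 1); they miss things now and then, are a little off and sometimes report something else, mostly with a low value. They report only what shows in the picture. A call takes as long as a camera call. They do not tell look-alikes from the thing itself.
- recognise(label, camera): "rect" ([centre column, centre row, width, height] in pixels, round what is visible of it).
Readings, each from a call of its own:
- robot.current_time_s(): time.
- robot.current_joint_positions(): joint angles.
- robot.current_dq(): joint speeds.
- robot.current_joint_torque(): joint torques, N m.
- robot.current_tool_pos(): TCP position.
- robot.current_eef_rot(): TCP orientation.
- robot.current_contact_force(): force on the tool from outside, world axes, zero at the start.
- robot.current_torque(): the same for the moment, N m.
- robot.current_finger_gap(): opening from 0.0 (shut) to 1.0 (fully open).
- robot.current_gripper_force(): force on a finger pad.
Only numpy, scipy, OpenCV 4.12 (cv2) and the standard library are available. Lean on these libraries where they do the work, as an engineer would, in place of code of your own. Each camera call takes 0.05 s, during which the arm holds its last target. There are 200 camera calls.

TASK

Close up the mill's control enclosure: take the spanner that was left lying across its opening and lay it flat in the empty metal tray, then swing the hatch fully down. Only once the hatch is down, turn the black bar handle on it a quarter turn clockwise (seen from above) until it drops into its locked detent, and let go. Leave the other things on the bench where they are.

Things in the scene. Friction and masses are not known exactly. Their poses are not given: they have to be found in the camera images.
- enclosure: White painted open-topped control box, fixed to the bench, 220 (x) x 170 (y) x 100 mm high, walls 6 mm. Origin: centre of its underside. Its x axis points from the front wall to the rear wall, where the hatch is hinged; z up.
- hatch (a joint): Opening angle of the hatch in rad: 0 = fully down on the enclosure's rim, about 1.25 to 1.5 at the start. The hatch is a 220 x 170 x 5 mm white sheet lid, 0.3 kg, on a stiff hinge that stays where it is left (about 0.55 N m of hinge friction: push a few newtons near its free edge). It turns about a level line along the enclosure's y axis.
- hatch_hinge (a point): Point on the hinge line, in the middle of the hatch's rear edge, at rim height (100 mm over the bench), on the hatch's underside. Its axes are the hatch's: -x runs along the hatch to its free edge 220 mm away, z is normal to it out of its outer face (5 mm above the underside); shut, they are parallel to the enclosure's axes.
- hatch_edge (a point): Middle of the hatch's free (front) edge, on its outer face. Same axes as hatch_hinge.
- fastener (a joint): Turn of the quarter-turn fastener in rad, clockwise positive: 0 to 0.2 = unlocked (bar along the hatch's x axis), 1.57 = locked, at its stop (bar across the hatch). A sprung pin rides on a raised track, with under 0.3 N m of resistance, to a crest at 1.28; past it the pin drops 6 mm and pulls the free bar on to its stop. Short of the crest the bar stays unlocked.
- fastener_grip (a point): Centre of the black bar handle, on its turning axis 175 mm from the hinge: 80 mm long (x), 16 wide (y), 26 high (z), centre 33 mm above the hatch's outer face, on a 15 mm stem over a steel disc 80 mm across. Axes: x along the bar, z out of the hatch. A 10 mm brass pin, 30 mm from the axis at the +x end, stands up to 10 mm above the bar; its track reaches 10 mm above the hatch.
- spanner_center (a point): Centre (half-way up) of the loose steel double open-ended spanner: 214 mm long along its x axis, shaft 17 mm wide between heads 36 mm wide (the shaft is 144 mm long), 12 mm thick along z, 0.2 kg. At the start it lies flat on the enclosure's two side rims, about crosswise, 35 to 60 mm in front of the middle of the opening; both ends overhang. The space below it is clear for 50 mm.
- tray: Empty, fixed shallow aluminium tray, outside 270 (x, its long side) x 160 (y) x 30 mm high, walls and floor 4 mm. Origin: centre of its underside; z up. It stands to the left or to the right of the enclosure; a wooden case full of steel collets, 220 x 140 x 50 mm, stands on the other side.
- spray_can_at (a point): Metal spray can, upright, 60 mm across, 170 mm high: centre. Bystander.
- screw_jar_at (a point): Glass jar with steel cap, 68 mm across, 80 mm high: centre. Bystander.
- calculator_at (a point): Grey calculator 130 x 75 x 15 mm, lying flat: centre. Bystander.
- mouse_at (a point): Black computer mouse 100 x 58 x 22 mm: centre. Bystander.
- caliper_at (a point): Caliper lying flat, 190 x 65 x 11 mm: middle of its beam. Bystander.
- steel_block_at (a point): Bare steel block 80 x 50 x 35 mm: centre. Bystander.
There are look-alikes about, which are no part of the job. Leave any brown or pink look-alike of the part that bears spanner_center alone.

How it is judged (in metres and radians):
On the way, in this order (a step that is already met when the one before it is completed fails the run):
1. the spanner lies flat in the tray, let go (x of spanner_center in the frame of tray between -0.05 and 0.05 m and y of spanner_center in the frame of tray between -0.065 and 0.065 m and z of spanner_center in the frame of tray between 0 and 0.018 m and contact force between the fingers and spanner below 0.1 N), for 0.2 s.
2. the hatch is fully down, the fastener not yet turned (value of joint hatch below 0.04 rad and value of joint fastener below 0.6 rad), for 0.2 s.
3. the fastener is turned into its locked detent (value of joint hatch below 0.04 rad and value of joint fastener above 1.45 rad), for 0.2 s.
At the end, for the whole second after the job is handed in: The spanner lies at rest in the tray (its centre within 50 mm along and 65 mm across of the tray's middle and less than 18 mm above the bench, so not propped on a wall), the hatch is down (below 0.04 rad) and the fastener is locked (above 1.45 rad) (all of step 3 and x of spanner_center in the frame of tray between -0.05 and 0.05 m and y of spanner_center in the frame of tray between -0.065 and 0.065 m and z of spanner_center in the frame of tray between 0 and 0.018 m and linear speed of spanner below 0.02 m/s); the robot touches nothing.
It fails at once if the fastener is turned while the hatch is still up (value of joint fastener above 0.8 rad and value of joint hatch above 0.1 rad).
It fails at once if a bystander (can, jar, calculator, mouse, caliper or steel block) is moved by more than 50 mm (distance of any of spray_can_at, screw_jar_at, calculator_at, mouse_at, caliper_at, steel_block_at from where it was at the start of the episode above 0.05 m).
It also fails if it takes over 66 s, if anything falls off the work surface, if the arm or the gripper's body presses on something with over 40 N, if the wrist force passes 120 N, or if a joint passes its speed limit or range.

## Working session

There is one attempt and no reset: what is moved stays moved. The work goes in short steps, each a Python script; the robot and the scene stay as the last script left them, time stands still between calls to the robot, and variables do not carry over. Pictures are saved under pics/ and viewed, at most 10 in all, crops included, and the job is handed in when it is done.

```bash
ls; mkdir -p pics
python3 - <<'E'
from station import robot, fingers, vision, workorder, recognise
import cv2,numpy as np
np.set_printoptions(precision=4,suppress=True)
for n in ["top","side"]:
    im=vision.grab_frame(n); cv2.imwrite(f"pics/{n}0.png",im[:,:,::-1]); c=vision.calibration(n); print(n,c)
    for l in ["spanner_center","tray","enclosure","hatch","fastener_grip"]:
        print(l,[(np.round(d["rect"]),round(d["p"],2)) for d in recognise(l,n)])
print(vision.calibration("wrist"),robot.current_time_s())
E
```

```text
pics
top {'mtx': array([[391.5369,   0.    , 284.1096],
       [  0.    , 391.5369, 207.7208],
       [  0.    ,   0.    ,   1.    ]]), 'extrinsics': array([[-0.012 , -0.9998, -0.0169,  0.0244],
       [ 0.9854, -0.0147,  0.1695, -0.5122],
       [-0.1697, -0.0146,  0.9854, -1.1195],
       [ 0.    ,  0.    ,  0.    ,  1.    ]])}
spanner_center [(array([390., 323.,  74.,  30.]), 0.65), (array([289., 204.,  76.,  22.]), 0.64), (array([422., 137.,  18.,  64.]), 0.61), (array([300., 126.,  12.,  29.]), 0.24)]
tray [(array([193., 233.,  70.,  95.]), 0.97)]
enclosure [(array([295., 173.,  76., 122.]), 0.86)]
hatch [(array([295., 133.,  74.,  41.]), 0.75)]
fastener_grip [(array([298., 126.,  14.,  32.]), 0.57)]
side {'mtx': array([[533.686 ,   0.    , 284.3703],
       [  0.    , 533.686 , 213.6377],
       [  0.    ,   0.    ,   1.    ]]), 'extrinsics': array([[ 0.9555, -0.2947, -0.0106, -0.4628],
       [ 0.1771,  0.5446,  0.8198, -0.1711],
       [-0.2358, -0.7852,  0.5726, -1.5163],
       [ 0.    ,  0.    ,  0.    ,  1.    ]])}
spanner_center [(array([294., 214.,  24.,  41.]), 0.75), (array([430., 320.,  78.,  31.]), 0.66), (array([202., 332.,  22.,  66.]), 0.57), (array([351., 175.,  24.,  94.]), 0.55), (array([250., 244.,  23.,  45.]), 0.3)]
tray [(array([249., 190.,  80.,  40.]), 0.66), (array([250., 243.,  24.,  47.]), 0.43)]
enclosure [(array([315., 194.,  96., 125.]), 0.71)]
hatch [(array([350., 178.,  30.,  93.]), 0.9)]
fastener_grip [(array([357., 156.,  11.,  26.]), 0.58)]
{'mtx': array([[304.7658,   0.    , 280.3402],
       [  0.    , 304.7658, 214.3567],
       [  0.    ,   0.    ,   1.    ]]), 'T_tool_cam': array([[ 0.0003,  0.9597,  0.2812,  0.0702],
       [ 1.    , -0.0003,  0.    ,  0.0004],
       [ 0.0001,  0.2812, -0.9597, -0.1261],
       [ 0.    ,  0.    ,  0.    ,  1.    ]])} 0.6
```

View pics/top0.png

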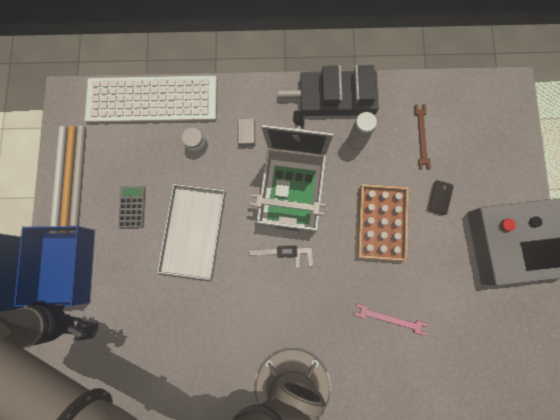

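View pics/side0.png

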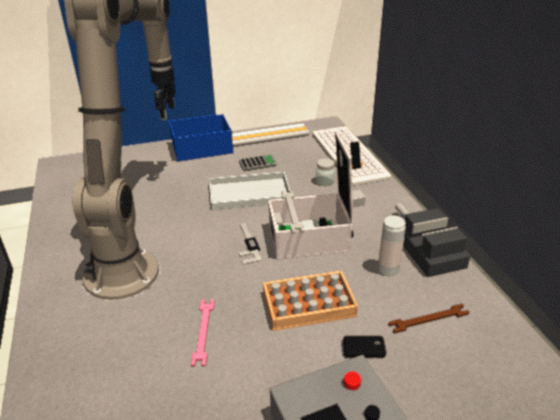

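The candidates are the grey spanner across the enclosure at top (289,204), the brown one at (422,137) and the pink one at (390,320). I choose the grey one on the enclosure rims. The tray is at (193,232), and the hatch is up at (297,138) with the spray can close to its right at (362,130).

```bash
cat > h.py <<'E'
from station import robot, fingers, vision, workorder, recognise
import cv2,numpy as np
from scipy.spatial.transform import Rotation as Ro
np.set_printoptions(precision=4,suppress=True)
def cam(name):
    c=vision.calibration(name)
    if name=="wrist":
        T=np.eye(4);T[:3,:3]=Ro.from_euler("xyz",robot.current_eef_rot(),degrees=True).as_matrix();T[:3,3]=robot.current_tool_pos()
        return c["mtx"],np.linalg.inv(T@c["T_tool_cam"])
    return c["mtx"],c["extrinsics"]
def unproj(c,px,z):
    K,E=c; d=np.linalg.inv(K)@[px[0],px[1],1]; R=E[:3,:3]; o=-R.T@E[:3,3]; v=R.T@(d*[1,-1,-1])
    return o+v*(z-o[2])/v[2]
def proj(c,P):
    K,E=c; p=E[:3,:3]@np.array(P)+E[:3,3]; q=K@(p*[1,-1,-1]); return q[:2]/q[2]
E
python3 - <<'E'
from h import *
c=cam("top")
for n,px,z in [("span",(288,204.5),.106),("spL",(252,202),.106),("spR",(325,208),.106),("encFL",(258,223),.1),("encFR",(320,230),.1),("encRR",(328,158),.1),("trayTL",(176,186),.03),("trayTR",(224,191),.03),("trayBR",(209,279),.03),("trayBL",(160,271),.03),("can",(367,122),.17),("jar",(193,138),.08),("calip",(285,252),.01)]:
    print(n,unproj(c,px,z))
print(robot.current_eef_rot())
E
```

```text
span [0.5108 0.0055 0.106 ]
spL [0.5195 0.107  0.106 ]
spR [ 0.4993 -0.0981  0.106 ]
encFL [0.4604 0.0906 0.1   ]
encFR [ 0.4382 -0.0829  0.1   ]
encRR [ 0.6464 -0.1116  0.1   ]
trayTL [0.5871 0.3468 0.03  ]
trayTR [0.5692 0.1997 0.03  ]
trayBR [0.3066 0.24   0.03  ]
trayBL [0.3315 0.3851 0.03  ]
can [ 0.7255 -0.2142  0.17  ]
jar [0.7212 0.2861 0.08  ]
calip [0.3835 0.017  0.01  ]
[179.9963   0.0012 155.8956]
```

Run:
```python
from h import *
robot.move_to([0.47,0.02,0.40],[180,0,84.4])
robot.pause(0.3)
c=cam("wrist"); im=vision.grab_frame("wrist"); cv2.imwrite("pics/w1.png",im[:,:,::-1]); np.savez("w1.npz",K=c[0],E=c[1])
for l in ["spanner_center","enclosure","hatch","fastener_grip"]: print(l,[(np.round(d["rect"]),round(d["p"],2)) for d in recognise(l,"wrist")])
print(proj(c,[.5108,.0055,.106]),robot.current_time_s(),robot.current_joint_positions())
```

```text
spanner_center [(array([313., 182.,  37., 149.]), 0.63), (array([229., 169.,  42., 113.]), 0.38)]
enclosure [(array([412., 226., 295., 206.]), 0.59)]
hatch [(array([485., 230., 149., 194.]), 0.9)]
fastener_grip [(array([515., 246.,  91.,  38.]), 0.69), (array([228., 169.,  42., 115.]), 0.58)]
[309.595  186.3749] 3.175 [-41.1043   6.9642  42.2437  80.9296  -4.687   93.8891  -4.9926]
```

View pics/w1.png

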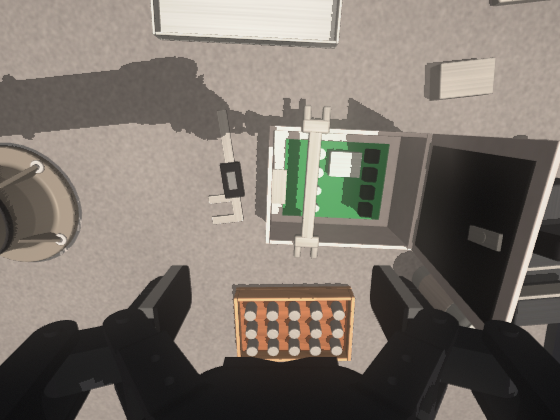

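This shows the grey spanner across the box, ends at about (316,107) and (306,257). Rim corners are at (271,128), (266,242), (411,248) and (428,136). The hatch's free edge runs from about (557,142) to (504,325).

Run:
```python
from h import *
from scipy.optimize import least_squares
d=np.load("w1.npz");c=(d["K"],d["E"])
a,b=unproj(c,(316.5,107),.106),unproj(c,(306.5,257),.106);print("sp",a,b,(a+b)/2,np.linalg.norm(a-b),np.degrees(np.arctan2(*(a-b)[1::-1])))
for p in [(271,128),(266,243),(411,248.5),(428,135)]: print(unproj(c,p,.1))
def model(v):
    x,y,t,h=v;R=Ro.from_euler("z",t).as_matrix()
    P=[(-.11,.085,.1),(-.11,-.085,.1),(.11,-.085,.1),(.11,.085,.1)]
    P+=[(.11-.22*np.cos(h),s*.085,.1+.22*np.sin(h)) for s in(1,-1)]
    return [R@np.array(p)+[x,y,0] for p in P]
obs=np.array([(271,128),(266,243),(411,248.5),(428,135),(557,142),(504,325)],float)
f=lambda v:(np.array([proj(c,P) for P in model(v)])-obs).ravel()
r=least_squares(f,[.55,-.01,-.13,1.35],loss="soft_l1");print(r.x,np.degrees(r.x[2]));print(f(r.x).reshape(-1,2))
np.save("enc.npy",r.x)
```

```text
sp [0.527  0.1092 0.106 ] [ 0.4987 -0.1012  0.106 ] [0.5129 0.004  0.106 ] 0.2122826478971763 82.34172725769464
[0.4651 0.0888 0.1   ]
[ 0.4403 -0.0753  0.1   ]
[ 0.6566 -0.1051  0.1   ]
[0.6755 0.0592 0.1   ]
[ 0.5588 -0.009  -0.1228  1.4844] -7.034808524823611
[[-3.7732  0.306 ]
 [-0.3732  2.8613]
 [ 0.6216  0.9709]
 [ 2.207  -2.2464]
 [ 1.1039 -1.7904]
 [-4.8092 29.204 ]]
```

Run:
```python
import cv2
im=cv2.imread("pics/w1.png")[90:350,240:560]; cv2.imwrite("pics/w1c.png",cv2.resize(im,None,fx=2.3,fy=2.3,interpolation=2))
```

```text
(no output)
```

View pics/w1c.png

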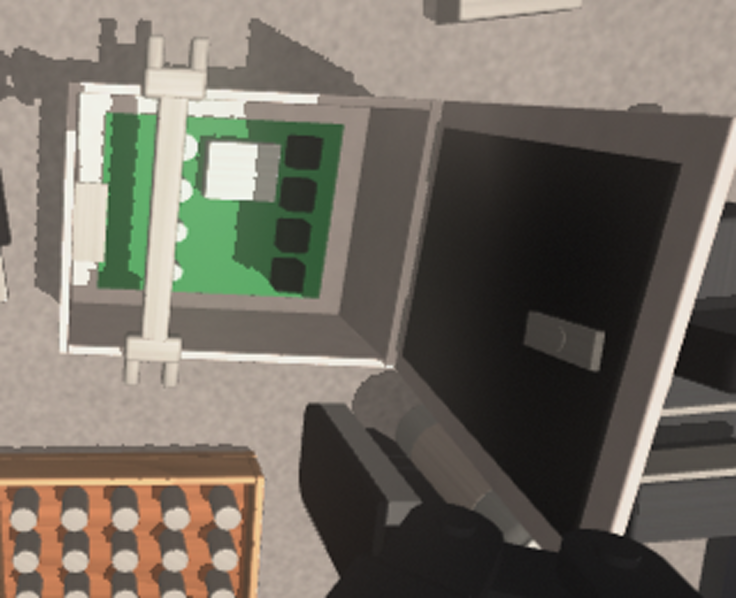

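Run:
```python
from h import *
from scipy.optimize import least_squares
d=np.load("w1.npz");c=(d["K"],d["E"])
def model(v):
    x,y,t,h=v;R=Ro.from_euler("z",t).as_matrix()
    P=[(-.11,.085,.1),(-.11,-.085,.1),(.11,-.085,.1),(.11,.085,.1),(.11-.22*np.cos(h),.085,.1+.22*np.sin(h))]
    return [R@np.array(p)+[x,y,0] for p in P]
obs=np.array([(271.3,127),(267,243),(411,249),(431,133.5),(556.5,142)],float)
f=lambda v:(np.array([proj(c,P) for P in model(v)])-obs).ravel()
r=least_squares(f,[.55,-.01,-.13,1.35]);print(r.x,np.degrees(r.x[2]));print(f(r.x).reshape(-1,2)); np.save("enc.npy",r.x)
fingers.gripper_to(0.5,force=60)
o=[180,0,82.3]
robot.move_to([.513,.004,.22],o)
print(robot.line_to([.513,.004,.115],velocity=.12,f_stop=8))
fingers.gripper_to(0.0,force=60)
print(robot.current_finger_gap(),robot.current_gripper_force(),robot.current_tool_pos())
robot.line_to([.513,.004,.26],velocity=.15)
print(robot.current_finger_gap(),robot.current_contact_force(),robot.current_torque(),robot.current_time_s())
cv2.imwrite("pics/w2.png",vision.grab_frame("wrist")[:,:,::-1])
```

```text
[ 0.5609 -0.0085 -0.141   1.4662] -8.076483897294128
[[-1.4143 -0.7486]
 [-1.0561  1.1465]
 [ 0.769   1.2291]
 [ 1.6318  0.2821]
 [ 0.0257 -0.542 ]]
False
0.17819061368901506 60.96558451652527 [0.5134 0.004  0.116 ]
0.17844480733659926 [ 0.3222  0.5548 -2.2867] [-0.0276  0.003   0.0137] 6.925
```

View pics/w2.png

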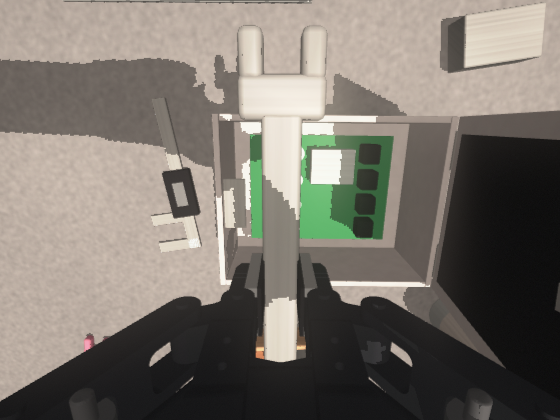

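The spanner is held squarely between the pads, at column 282. Next I place it in the tray.

Run:
```python
from h import *
o=[180,0,171.4]
robot.move_to([.4486,.293,.20],o)
print(robot.line_to([.4486,.293,.05],velocity=.2), robot.line_to([.4486,.293,.018],velocity=.05,f_stop=6),robot.current_tool_pos())
fingers.gripper_to(0.7)
robot.line_to([.4486,.293,.30],velocity=.25)
c=cam("wrist"); im=vision.grab_frame("wrist"); cv2.imwrite("pics/w3.png",im[:,:,::-1])
print(proj(c,[.4486,.293,.01]),robot.current_time_s(),robot.current_joint_positions())
```

```text
False True [0.4482 0.2929 0.0216]
[281.5538 179.8857] 11.4083 [-52.8381  15.5388  23.2453  83.9119  -6.1034  82.1784  51.9286]
```

View pics/w3.png

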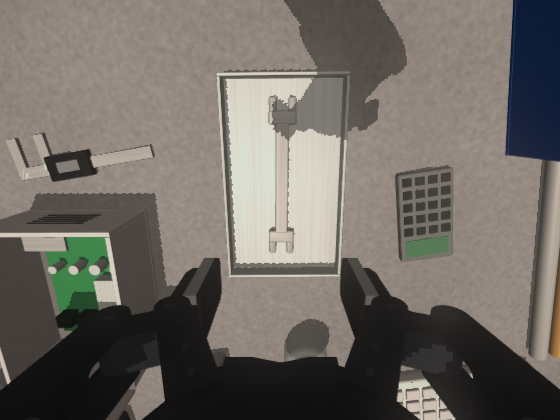

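The spanner lies flat and centred in the tray, at (281,175). Now I push the hatch down with shut fingertips, beside the handle on the +y side, following the hinge arc.

```bash
cat > hatch.py <<'E'
from h import *
C=np.array([.561,-.0085,0]);yaw=-7.8;R=Ro.from_euler("z",yaw,degrees=True).as_matrix()
o=[180,0,90+yaw]
def W(x,y,z): return C+R@np.array([x,y,z])
def tcp(h,d=.19,t=.005,y=.068): return W(.11-d*np.cos(h)+t*np.sin(h)+.011,y,.1+d*np.sin(h)+t*np.cos(h)+.018)
E
python3 - <<'E'
from hatch import *
hs=np.linspace(1.45,-.03,9)
p0=tcp(1.466,t=.04)
pts=[W(.17,.25,.32),p0]+[tcp(h) for h in hs]
bad=[i for i,p in enumerate(pts) if robot.inverse_kinematics(p,o) is None]
print(bad,pts[0],p0)
if not bad:
    fingers.gripper_to(0)
    robot.move_to(pts[0],o); robot.line_to(p0,velocity=.2)
    for h in hs[:-1]:
        robot.line_to(tcp(h),velocity=.13); print(round(h,2),robot.current_contact_force())
    print(robot.line_to(tcp(hs[-1]),velocity=.06,f_stop=15),robot.current_tool_pos(),robot.current_contact_force(),robot.current_time_s())
E
```

```text
[0] [0.7634 0.2161 0.32  ] [0.7098 0.0397 0.3111]
```

Run:
```python
from hatch import *
hs=np.linspace(1.45,-.03,9)
p0=tcp(1.466,t=.04)
for a in [(.15,.18),(.14,.18),(.13,.17),(.12,.17)]:
    s=W(*a,.32)
    if robot.inverse_kinematics(s,o) is not None: break
print(a,s)
fingers.gripper_to(0)
robot.move_to(s,o); robot.line_to(p0,velocity=.2)
for h in hs[:-1]:
    robot.line_to(tcp(h),velocity=.13); print(round(h,2),robot.current_contact_force())
print(robot.line_to(tcp(hs[-1]),velocity=.06,f_stop=15),robot.current_tool_pos(),robot.current_contact_force(),robot.current_time_s())
```

```text
(0.15, 0.18) [0.734  0.1495 0.32  ]
1.45 [ 0.2241 -0.4466  0.5419]
1.26 [-0.4562  0.558   0.6223]
1.08 [ 0.5795 -0.3882  0.71  ]
0.9 [ 0.8859 -0.2105  0.7028]
0.71 [0.2005 0.1304 0.9499]
0.52 [ 0.2241 -0.665   0.3   ]
0.34 [0.4506 0.3518 1.1361]
0.16 [ 0.2673 -0.721  -0.3194]
True [0.5024 0.0682 0.122 ] [-2.8901  0.3979 10.6968] 17.8167
```

Run:
```python
from hatch import *
p=robot.current_tool_pos()
robot.line_to([p[0],p[1],.30],velocity=.25)
g=W(-.065,0,.138)
robot.move_to([g[0]-.0,g[1],.30],o)
robot.pause(.2)
c=cam("wrist"); im=vision.grab_frame("wrist"); cv2.imwrite("pics/w4.png",im[:,:,::-1]); np.savez("w4.npz",K=c[0],E=c[1])
print([(np.round(d["rect"]),round(d["p"],2)) for d in recognise("fastener_grip","wrist")],proj(c,g),proj(c,W(-.11,.085,.105)),proj(c,W(.11,.085,.105)),proj(c,W(-.105,0,.151)),proj(c,W(-.025,0,.151)),robot.current_time_s())
```

```text
[(array([278., 205.,  82.,  34.]), 0.64)] [279.8581 203.4984] [235.0791 112.464 ] [455.9734 113.1786] [236.8161 206.7978] [322.8061 207.1161] 19.3583
```

View pics/w4.png

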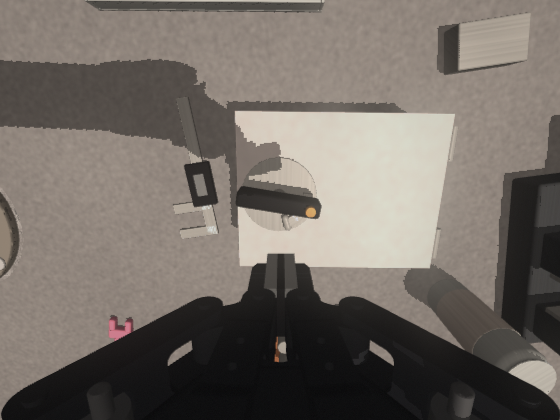

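The hatch is down and its corners match the projected shut pose. The bar centre is at (279,202), with the brass pin at (311,212), and the bar is turned about 9° clockwise, so it is still unlocked. I grip the bar across its width and turn it clockwise.

Run:
```python
from hatch import *
g=W(-.065,0,.141)
Y=180+yaw-9
fingers.gripper_to(0.5,force=40)
robot.move_to([g[0],g[1],.24],[180,0,Y])
print(robot.line_to(g,velocity=.1,f_stop=8),robot.current_tool_pos())
fingers.gripper_to(0,force=40); print(robot.current_finger_gap(),robot.current_contact_force())
for a in list(np.arange(24,86,15))+[86]:
    robot.line_to(g,[180,0,180+yaw-a],velocity=.1)
    print(a,robot.current_contact_force(),robot.current_torque()[2],robot.current_finger_gap(),robot.current_time_s())
```

```text
False [0.4972 0.0002 0.1416]
0.176250951974242 [-0.3813  2.9506  3.8665]
24 [-1.1337  2.198   5.7449] -0.024631828675968553 0.17873424522061776 22.9833
39 [-1.7642  1.1467  5.8993] 0.0016909881132889408 0.1764752592933733 23.3917
54 [-5.0725 -0.7678  7.7808] 0.03695408402006405 0.18117712234221842 23.8
69 [-6.482  -0.5224 10.1556] 0.09728942486537588 0.1777437833282303 24.2083
84 [-8.141  -0.8111 12.2245] -0.28882495907350786 0.1801092534205876 24.6167
86 [-8.6639  0.5727 12.893 ] -0.7311877009386729 0.17736925805925563 24.8667
```

Run:
```python
from hatch import *
fingers.gripper_to(0.5); robot.pause(.3)
g=W(-.065,0,.141)
robot.line_to([g[0],g[1],.30],velocity=.2)
robot.pause(.2)
c=cam("wrist"); im=vision.grab_frame("wrist"); cv2.imwrite("pics/w5.png",im[:,:,::-1])
print(proj(c,W(-.11,.085,.105)),proj(c,W(.11,.085,.105)),proj(c,W(-.065,.04,.151)),proj(c,W(-.065,-.04,.151)),robot.current_time_s())
```

```text
[240.9469 107.5718] [459.9248 123.7368] [283.1781 161.7959] [277.1692 245.1289] 26.7417
```

View pics/w5.png

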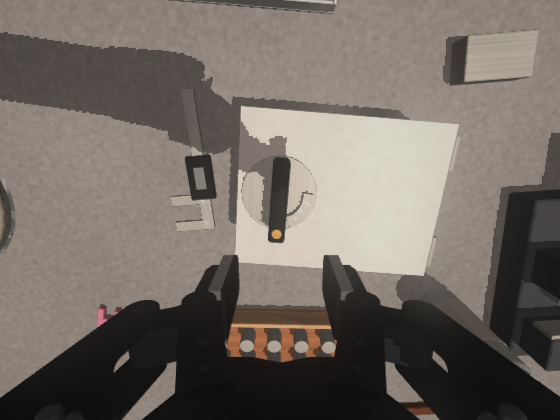

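The bar now lies across the hatch, from (282,158) to (277,242). That is parallel to the predicted locked direction within 1°, and the hatch is still shut.

Run:
```python
from h import *
print(robot.current_contact_force()); print(workorder.close_job())
```

```text
[-0.8064 -0.3972 -0.2873]
the job is handed in; nothing more can be done
None
```

The job is handed in at about 27 s of the 66 s allowed: the spanner lies flat in the tray, the hatch is down and the bar handle is locked, judging by the last wrist pictures; no verdict was returned.

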